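# Slide the ingredient tins home in their sloped chutes

### The arm

A 6-joint arm with a two-finger parallel gripper is mounted at the origin on the work surface. World frame = base frame: x ahead of the robot, y to its left, z up, the work surface at z = 0. Lengths are in m, angles in rad, forces in N, time in s.
With the tool pointing down it reaches from about 0.15 to 0.775 m from the base axis. Payload 6.1 kg.
Tool frame: the origin (TCP) lies midway between the tips of the shut fingers; the grasp point (between the pads) lies 19 mm behind it (arm.grasp_offset is the distance from the TCP to the grasp point, in m); z points along the fingers, y is the line along which they close (so a half turn about z gives the same grasp; the last joint's range is limited). The gripper opens to 85 mm and grips with 20 to 120 N. Pads are 22 mm wide; open, the fingers measure 114 mm over their backs; the gripper's body (76 mm by 85 mm) begins 54 mm behind the grasp point. The pads swing forward as they close: fully open they stand 13 mm farther back than shut.
Start: joints at [1.129, 0.126, -0.04, 1.405, 0, 1.571], TCP at [0.224, 0.475, 0.231] pointing down, gripper open.
Joint ranges: [-2.72, 2.72], [-0.95, 1.95], [-1.27, 1.35], [-1.78, 2.02], [-1.46, 1.47], [-3.14, 3.14]. Speed limits (rad/s): [2.39, 2.39, 3.01, 3.14, 3.14, 3.14].

### API

Orientations are given as a unit quaternion [x, y, z, w].
In Python, from cell import arm, capture, masks_of, spot_point gives the robot as it stands.
- The arm moves only by the shell command python3 -m jog 'ROWS'. ROWS is JSON, one flat list of numbers, 7 for each row, row after row: the opening, from 0 (shut) to 1 (fully open), then the shift along the world's x, y, z in mm, then the turn, a rotation vector about the world's x, y, z in rad. A call has 1 to 12 rows; each row is the pose to reach, as a shift and turn from the pose commanded when the call began; what a row does not reach only later rows make up. A row lasts 1/12 s, in which the tool goes at most 41.7 mm and 7.16 degrees, less where a joint would pass 70% of its speed; a pose out of reach is approached as far as the arm can. A call with a gripper value outside its range is refused whole. The fingers move at their own pace and stop on an object; the grip force is fixed at half the most. Time passes only in rows, so rows that repeat a pose let the fingers close. It gives the time, the measured TCP pose, the force, the opening and the grip force at its end, in the units of the state.
- arm.observe(): the state, without advancing time (a new reading comes with each control period).
- capture(name): name is "scene" or "top" or "wrist"; returns a dict with "pixels" (420x560x3 uint8, red, green, blue), "camera_matrix" (3x3 intrinsics, pixels), "rvec" (rotation vector, rad) and "tvec" (3), from world to camera coordinates, as OpenCV has them. Camera axes: x right, y down, z forward; pixel columns grow to the right and rows downward; lengths in m; the calibration is good to about 2 mm. A picture is of the moment at which its call begins. There is no depth.
- arm.job_done(): hands the job in; it is judged then, once.
Trained networks look in a picture, given as the dict that the camera call returned (one of the last four; its "shot" number tells which), for a name from the list of things; names that differ only in an ending like _2 or _b are one class to them, and where a whole thing is asked for, a point or a joint stands for the part that bears it (a point fixed in the world has none). Each returns a list of dicts, best first, with "confidence" (0 to 1); they miss things now and then, are a little off and sometimes report something else, mostly with a low value. They report only what shows in the picture. A call takes as long as a camera call. They do not tell look-alikes from the thing itself.
- masks_of(picture, query): "region" (420x560 bool, what is visible of it) and "uv" ([column, row] in pixels, amid what is visible of it).
- spot_point(picture, query): "uv" ([column, row] in pixels: a listed point, or the origin of a listed thing).
The state is a dict: "time_s": time; "qpos": joint angles; "qvel": joint speeds; "effort": joint torques, N m; "position": TCP position; "ee_rot": TCP orientation; "force": force on the tool from outside, world axes, zero at the start; "torque": the same for the moment, N m; "gripper_width": finger opening in m; "grasp_force": force on a finger pad.
Only numpy, scipy, OpenCV 4.12 (cv2) and the standard library are available. Lean on these libraries where they do the work, as an engineer would, in place of code of your own. Each camera call takes 0.05 s, during which the arm holds its last target. There are 200 camera calls.

### The job

Put each of the two rectangular metal ingredient tins away in the wooden sloped chute that it fits: the wide tin in the wide chute, the narrow one in the narrow chute. Without dropping them, set each flat in its lane, lid up, and slide it down from the high end under the wire hoops until it rests fully home against the back stop. Leave everything else on the table where it is.

Things in the scene. Friction and masses are not known exactly. Their poses are not given: they have to be found in the camera images.
- wide_tin: wide tin: closed plain metal tin, 120 mm long (x), 62 mm wide (y), 60 mm high, plus a lid knob 20 mm across and 10 mm high; 0.25 to 0.5 kg. Origin at the centre of its underside, z up. Starts upright on the table left or right of the chutes, turned up to 0.6 rad. Either end may go first. 4 mm to spare each side in the wide chute.
- narrow_tin: narrow tin: closed plain metal tin, 120 mm long (x), 44 mm wide (y), 60 mm high, plus a lid knob 20 mm across and 10 mm high; 0.25 to 0.5 kg. Origin at the centre of its underside, z up. Starts upright on the table left or right of the chutes, turned up to 0.6 rad. Either end may go first. 4 mm to spare each side in the narrow chute.
- wide_chute: wide chute: fixed wooden tray sloping 14 degrees; lane 70 mm wide, deck 280 mm long, between rails 10 mm thick and 14 mm above the deck. Deck 103 mm above the table at its open high end (nearest the robot), 35 mm at the low far end, which has the back stop, 40 mm above the deck. Origin at mid-length on the table, x to the low end. The two chutes stand side by side in either order, turned up to 0.2 rad.
- wide_chute_home (a point): Point on the wide chute's deck, mid-lane, 60 mm from the stop: the place of a home tin's origin. x down the slope to the stop, y across, z square off the deck; high end at x = -220 mm. Wire hoops cross 22 and 60 mm from the stop, 82 to 88 mm above the deck: no loading from above there. A tin stays where it is set on the slope; to push it takes 1 to 4 N.
- narrow_chute: narrow chute: fixed wooden tray sloping 14 degrees; lane 52 mm wide, deck 280 mm long, between rails 10 mm thick and 14 mm above the deck. Deck 103 mm above the table at its open high end (nearest the robot), 35 mm at the low far end, which has the back stop, 40 mm above the deck. Origin at mid-length on the table, x to the low end. The two chutes stand side by side in either order, turned up to 0.2 rad.
- narrow_chute_home (a point): Point on the narrow chute's deck, mid-lane, 60 mm from the stop: the place of a home tin's origin. x down the slope to the stop, y across, z square off the deck; high end at x = -220 mm. Wire hoops cross 22 and 60 mm from the stop, 82 to 88 mm above the deck: no loading from above there. A tin stays where it is set on the slope; to push it takes 1 to 4 N.
- rolling_pin: wooden rolling pin, barrel 200 mm long and 44 mm thick along its y, 300 mm with handles, lying between the robot and the chutes; origin mid-length on its underside; bystander
- bowl: steel bowl, 130 mm across, 60 mm high, beyond the left tin; origin under its centre; bystander
- canister: round steel canister, 72 mm across, 110 mm high, at the left; origin under its centre; bystander
- mug: white mug, 76 mm across, 85 mm high, beyond the right tin; origin under its centre; bystander
- jar: glass jar, 68 mm across, 90 mm high, beyond the chutes; origin under its centre; bystander
- carton: cardboard carton 130 x 80 x 50 mm at the right; origin under its centre; bystander
- scraper: spatula lying near the right edge of the working area; bystander
Things that resemble listed ones, but are neither listed nor needed, are in the scene too. What is shaped like the wide_tin but turquoise is not meant. Leave any red look-alike of the narrow_tin alone.

How it is judged:
By the outcome, as a careful person would: the job done as asked, in the order asked, and still so for the second after the job is handed in, with the robot touching nothing.
It also fails if it takes over 72 s, if anything falls off the work surface, if the arm or the gripper's body presses on something with over 40 N, if the wrist force passes 120 N, or if a joint passes its speed limit or range.

## Working session

There is one attempt and no reset: what is moved stays moved. The work goes in short steps, Python scripts to look and compute and a shell command to move; the robot and the scene stay as the last step left them, time stands still between calls to the robot, and variables do not carry over. Pictures are saved under pics/ and viewed, at most 10 in all, crops included, and the job is handed in when it is done.

```bash
ls; mkdir -p pics
python3 - <<'E'
from cell import arm,capture,masks_of,spot_point
import cv2,numpy as np,pickle
S={}
for n in("scene","top"):
    p=capture(n); S[n]=p
    cv2.imwrite(f"pics/{n}0.png",p["pixels"][:,:,::-1])
    for q in("wide_tin","narrow_tin","wide_chute_home","narrow_chute_home","wide_chute","narrow_chute"):
        for r in spot_point(p,q)[:3]: print(n,q,np.round(r["uv"],1),round(r["confidence"],2))
pickle.dump(S,open("s0.pkl","wb"))
s=arm.observe();print(s["time_s"],s["position"],s["ee_rot"],s["force"],arm.grasp_offset)
E
```

```text
pics
scene wide_tin [365.3 176.5] 0.66
scene wide_tin [369.8 213.3] 0.65
scene narrow_tin [216.  169.7] 0.95
scene narrow_tin [198.9 203.6] 0.64
scene wide_chute_home [319.3 239.4] 0.68
scene narrow_chute_home [246.3 233. ] 0.79
scene narrow_chute_home [200.9 201.5] 0.24
scene wide_chute [320.5 234.1] 0.78
scene wide_chute [317.2 239.1] 0.63
scene wide_chute [277.6 282.9] 0.52
scene narrow_chute [245.6 224.2] 0.56
top wide_tin [163.1 238.3] 0.95
top wide_tin [277.2 136.4] 0.67
top wide_tin [167.5 304.4] 0.66
top narrow_tin [364.7 313.7] 0.82
top narrow_tin [384.5 247.5] 0.69
top narrow_tin [277.  280.9] 0.44
top wide_chute_home [226.5 174.4] 0.56
top wide_chute_home [226.4 204.5] 0.39
top narrow_chute_home [318.8 182.5] 0.95
top wide_chute [227.8 205.7] 0.98
top narrow_chute [315.7 212.1] 0.79
0.7 [0.22446208 0.47458353 0.23133502] [2.19118619e-01 9.75698226e-01 4.42013654e-05 2.19200584e-06] [-0.13052982  0.47763663 -0.55891714] 0.0187
```

View pics/scene0.png

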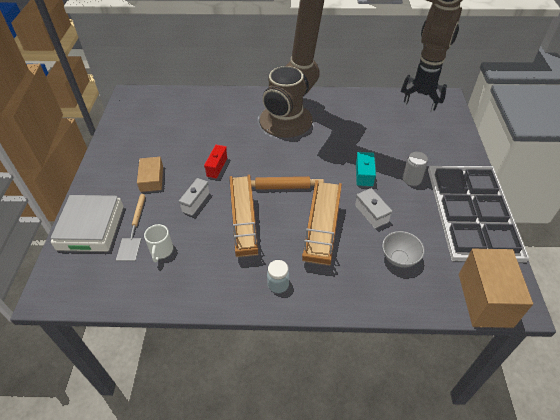

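View pics/top0.png

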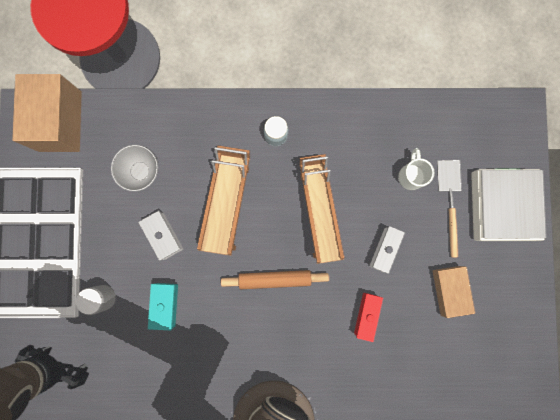

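Scene: grey wide tin at about (374,207) with turquoise look-alike above it, and grey narrow tin at (194,196) with a red look-alike. Top: wide tin (159,236), narrow tin (388,249), wide chute (224,200), narrow chute (320,208), both with their high ends toward the bottom of the picture.

```bash
cat > h.py <<'E'
import numpy as np,cv2
from scipy.optimize import minimize,least_squares
from scipy.spatial.transform import Rotation as R
def proj(p,X): return cv2.projectPoints(np.asarray(X,float).reshape(-1,1,3),p["rvec"],p["tvec"],p["camera_matrix"],None)[0].reshape(-1,2)
def ray(p,uv):
    Rm=cv2.Rodrigues(np.asarray(p["rvec"],float))[0];c=-Rm.T@np.asarray(p["tvec"],float).ravel()
    d=Rm.T@np.linalg.inv(p["camera_matrix"])@np.array([uv[0],uv[1],1.]);return c,d/np.linalg.norm(d)
def plane(p,uv,z): c,d=ray(p,uv);return c+d*(z-c[2])/d[2]
def tri(a,ua,b,ub):
    return least_squares(lambda X:np.r_[proj(a,X)[0]-ua,proj(b,X)[0]-ub],plane(a,ua,.05)).x
def box(x,y,yaw,w,z=0,h=.06,l=.12):
    c,s=np.cos(yaw),np.sin(yaw)
    return np.array([[x+c*i*l/2-s*j*w/2,y+s*i*l/2+c*j*w/2,z+k] for k in(0,h) for i,j in((1,1),(1,-1),(-1,-1),(-1,1))])
def fit(views,w,x0):   # views: (picture, mask)
    def cost(v):
        t=0
        for p,m in views:
            h=cv2.convexHull(proj(p,box(v[0],v[1],v[2],w,v[3])).astype(np.float32))
            im=np.zeros((1680,2240),np.uint8);cv2.fillConvexPoly(im,np.round((h+.5)*4*16-8).astype(np.int32),255,shift=4)
            im=cv2.resize(im,(560,420),interpolation=cv2.INTER_AREA)/255.
            t+=np.abs(im-m).sum()/m.sum()
        return t
    x0=np.array(x0);sim=np.vstack([x0]+[x0+d for d in np.diag([.01,.01,.15,.01])])
    r=minimize(cost,x0,method="Nelder-Mead",options=dict(initial_simplex=sim,maxiter=150));return r.x,r.fun
E
python3 - <<'E'
from h import *
from cell import capture,masks_of
P={n:capture(n) for n in("scene","top")}
for q,w,ut,us in(("wide_tin",.062,(159,236),(374,207)),("narrow_tin",.044,(388,249),(194,196))):
    V=[]
    for n,u in(("scene",us),("top",ut)):
        M=[m for m in masks_of(P[n],q) if np.hypot(*(np.array(m["uv"])-u))<15]
        print(q,n,[(m["confidence"],m["uv"],m["region"].sum()) for m in M]); 
        if M: V.append((P[n],M[0]["region"].astype(float)))
    X=tri(P["top"],ut,P["scene"],us);print("tri",X)
    best=min((fit(V,w,[X[0],X[1],y,0.]) for y in(-.5,0.,.5)),key=lambda r:r[1]);print(q,np.round(best[0],4),best[1])
# chute panels
tiles=[]
for n,a,b in(("top",(185,140),(285,140)),("scene",(215,170),(290,175))):
    for q,(c,r) in zip(("wide_chute","narrow_chute") if n=="top" else("narrow_chute","wide_chute"),(a,b)):
        im=P[n]["pixels"][r:r+130,c:c+75,::-1]
        tiles.append(cv2.resize(im,None,fx=2.6*1,fy=4.6*1,interpolation=cv2.INTER_CUBIC))
cv2.imwrite("pics/chutes.png",np.hstack(tiles))
import cell;E=1
for n in P: np.save(f"{n}.npy",P[n],allow_pickle=True)
E
```

```text
wide_tin scene [(0.95, [371.6, 207.0], np.int64(853))]
wide_tin top [(0.58, [160.9, 233.2], np.int64(1266))]
tri [0.51391631 0.31849342 0.03202058]
wide_tin [0.515  0.3129 0.5043 0.0022] 0.126374749481605
narrow_tin scene [(0.76, [193.7, 198.6], np.int64(636))]
narrow_tin top []
tri [ 0.47633338 -0.31798289  0.03326349]
narrow_tin [ 0.4729 -0.317  -0.4147 -0.0021] 0.088771735109138
```

View pics/chutes.png

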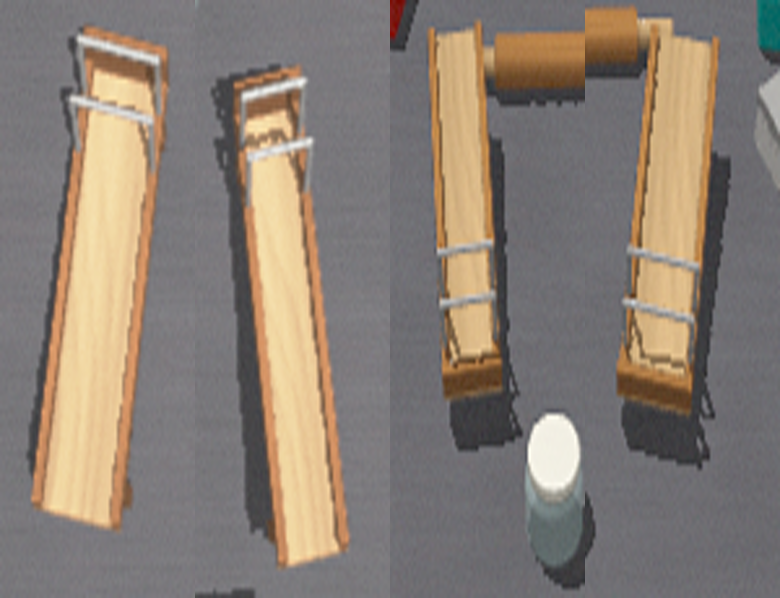

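Tiles show pale decks with brown rails, clean open high ends (e.g. wide chute at top px ≈ (198..230, 252)), and hoops near the stop. I'll fit the pale deck's pose in both views.

```bash
cat > chute.py <<'E'
from h import *
A=np.radians(14)
def frame(v): # home-frame deck pose: v=(x,y,yaw,dz) of chute origin
    Rm=R.from_euler("ZY",[v[2],A]).as_matrix()
    mid=np.array([v[0],v[1],.069+v[3]])
    return Rm,mid
def pts(v,L): Rm,m=frame(v);return m+np.asarray(L,float)@Rm.T
def bx(x0,x1,y0,y1,z0,z1): return [[x,y,z] for x in(x0,x1) for y in(y0,y1) for z in(z0,z1)]
def render(p,v,w,S=4):
    im=np.zeros((420*S,560*S),np.uint8)
    f=lambda L,c:cv2.fillConvexPoly(im,np.round((cv2.convexHull(proj(p,pts(v,L)).astype(np.float32))+.5)*S*16-8).astype(np.int32),c,shift=4)
    h=w/2
    f([[-.14,-h,0],[-.14,h,0],[.14,h,0],[.14,-h,0]],255)
    for s in(-1,1): f(bx(-.14,.14,s*h,s*(h+.01),0,.014),0)
    f(bx(.14,.15,-h,h,0,.04),0)
    return cv2.resize(im,(560,420),interpolation=cv2.INTER_AREA)/255.
def fitc(P,w,x0,full=.05):
    T=[]
    for p in P:
        a=p["pixels"].astype(int);pale=((a[...,0]>150)&(a[...,1]>125)&(a[...,2]>80)&(a[...,0]-a[...,2]>25)&(a[...,0]-a[...,1]<52)).astype(float)
        ok=np.zeros((420,560),np.uint8)
        cv2.fillConvexPoly(ok,cv2.convexHull(proj(p,pts(x0,[[x,y,0] for x in(-.17,full) for y in(-w/2-.03,w/2+.03)])).astype(np.int32)),1)
        T.append((p,pale,ok.astype(bool)))
    c=lambda v:sum(np.abs(render(p,v,w)-m)[ok].sum()/m[ok].sum() for p,m,ok in T)
    x0=np.array(x0);r=minimize(c,x0,method="Nelder-Mead",options=dict(initial_simplex=np.vstack([x0]+[x0+d for d in np.diag([.01,.01,.05,.01])]),maxiter=120))
    return r.x,r.fun
E
python3 - <<'E'
from chute import *
P=[np.load(n+".npy",allow_pickle=True).item() for n in("scene","top")]
for u in((100+120,215),(322,215),(203,245),): print("col",P[1]["pixels"][u[1],u[0]-2:u[0]+2].tolist())
for n,w,ut,yaw in(("wide",.07,(224,203),-.17),("narrow",.052,(321,210),.13)):
    X=plane(P[1],ut,.069)
    for S in(P,P[:1],P[1:]):
        x,f=fitc(S,w,[X[0],X[1],yaw,0]);print(n,len(S),np.round(x,4),round(f,3))
    x,f=fitc(P,w,[X[0],X[1],yaw,0]);print("high end",pts(x,[-.14,0,0]),"home",pts(x,[.08,0,0]))
E
```

```text
col [[240, 213, 160], [241, 215, 162], [237, 207, 157], [236, 203, 154]]
col [[242, 218, 165], [241, 217, 163], [240, 213, 162], [238, 208, 156]]
col [[158, 113, 81], [202, 160, 121], [225, 187, 140], [228, 190, 145]]
wide 2 [ 0.6017  0.1355 -0.1598 -0.0012] 0.155
wide 1 [ 6.037e-01  1.354e-01 -1.573e-01  5.000e-04] 0.109
wide 1 [ 0.6017  0.1291 -0.1567  0.0474] 0.027
high end [0.46757172 0.15706691 0.10171594] home [0.67831695 0.12309953 0.04849313]
narrow 2 [ 5.781e-01 -1.299e-01  1.509e-01 -2.000e-04] 0.161
narrow 1 [ 0.5813 -0.13    0.1465  0.0029] 0.098
narrow 1 [ 0.578  -0.1297  0.1469  0.0025] 0.06
high end [ 0.44381279 -0.15028678  0.10263337] home [ 0.6548523  -0.1181985   0.04941055]
```

```bash
python3 -m jog '[1,36,-20,-4,0,0,0.12, 1,73,-40,-8,0,0,0.24, 1,109,-61,-11,0,0,0.36, 1,146,-81,-15,0,0,0.48, 1,182,-101,-19,0,0,0.6, 1,219,-122,-22,0,0,0.72, 1,255,-142,-26,0,0,0.84, 1,291,-162,-30,0,0,0.946, 1,291,-162,-30,0,0,0.946]'
python3 - <<'E'
from chute import *
from cell import arm,capture,masks_of
p=capture("wrist");cv2.imwrite("pics/w1.png",p["pixels"][:,:,::-1])
s=arm.observe();print(s["position"],R.from_quat(s["ee_rot"]).as_matrix().round(3).tolist(),s["qpos"].round(2) if hasattr(s["qpos"],"round") else s["qpos"],s["force"])
M=masks_of(p,"wide_tin");print([(m["confidence"],m["uv"],m["region"].sum()) for m in M])
print(proj(p,[[.515,.313,.06]]),proj(p,box(.515,.313,.504,.062)).round(0).tolist())
if M: print(fit([(p,M[0]["region"].astype(float))],.062,[.515,.313,.504,0.]))
E
```

```text
time_s: 1.75
position: [0.5181, 0.3105, 0.2006]
ee_rot: [-0.251, 0.968, -0.0, 0.0]
force: [-0.7, 0.9, -0.1]
gripper_width: 0.0854
grasp_force: 0.0
[0.52074887 0.30871681 0.19962827] [[-0.876, -0.482, 0.001], [-0.482, 0.876, -0.002], [0.0, -0.003, -1.0]] [ 0.54  0.28  0.08  1.37 -0.    0.03] [ 1.78723176 -0.80100862 -0.45267687]
[(0.72, [361.0, 32.2], np.int64(5999)), (0.69, [281.8, 183.2], np.int64(7570))]
[[281.04039021 193.74560305]] [[305.0, 227.0], [255.0, 227.0], [253.0, 128.0], [308.0, 128.0], [310.0, 248.0], [251.0, 248.0], [248.0, 132.0], [315.0, 132.0]]
(array([  61.35757475,   24.7546881 ,  910.18229715, -170.68205798]), np.float64(1.0000104592595498))
```

View pics/w1.png

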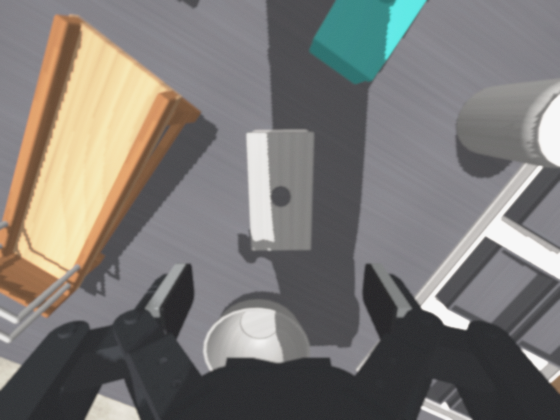

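Wrist view: tin upright at columns 248–314, rows 130–250, knob (281,196), matching the prediction within ~2 px; turquoise tin top, canister right.

Run:
```python
from chute import *
from cell import arm,capture,masks_of
p=capture("wrist")
M=masks_of(p,"wide_tin");m=min(M,key=lambda m:np.hypot(m["uv"][0]-281,m["uv"][1]-190));print(m["uv"],m["region"].sum())
s=arm.observe();print(s["position"],s["gripper_width"])
print(fit([(p,m["region"].astype(float))],.062,[.515,.313,.504,0.]))
```

```text
[283.1, 184.4] 7584
[0.51572146 0.31203758 0.20079135] 0.08519358748487865
(array([5.15730766e-01, 3.12892107e-01, 5.21950976e-01, 2.66616547e-05]), np.float64(0.016272648299826258))
```

```bash
python3 -m jog '[1,0,0,-36,0,0,0.018, 1,0,0,-72,0,0,0.018, 1,0,0,-108,0,0,0.018, 1,0,0,-138,0,0,0.018, 1,0,0,-163,0,0,0.018, 1,0,0,-183,0,0,0.018, 1,0,0,-183,0,0,0.018, 1,0,0,-183,0,0,0.018, 0.4,0,0,-183,0,0,0.018, 0.4,0,0,-183,0,0,0.018, 0.4,0,0,-183,0,0,0.018, 0.4,0,0,-183,0,0,0.018]'
python3 -m jog '[0.4,0,0,0,0,0,0, 0.4,0,0,0,0,0,0, 0.4,0,0,0,0,0,0, 0.4,0,0,0,0,0,0]'
```

```text
time_s: 2.95
position: [0.5166, 0.3137, 0.0208]
ee_rot: [-0.258, 0.966, 0.001, 0.002]
force: [-0.2, 1.7, 6.4]
gripper_width: 0.0613
grasp_force: 67.1
time_s: 3.28
position: [0.5167, 0.3137, 0.0208]
ee_rot: [-0.258, 0.966, 0.001, 0.002]
force: [-1.4, 1.3, 6.7]
gripper_width: 0.0616
grasp_force: 67.1
```

```bash
python3 -m jog '[0.4,0,0,15,0,0,0, 0.4,0,0,45,0,0,0, 0.4,0,0,80,0,0,-0.1, 0.4,0,0,115,0,0,-0.22, 0.4,0,0,150,0,0,-0.34, 0.4,0,0,175,0,0,-0.45, 0.4,0,0,180,0,0,-0.57, 0.4,0,0,180,0,0,-0.682, 0.4,0,0,180,0,0,-0.682, 0.4,0,0,180,0,0,-0.682, 0.4,0,0,180,0,0,-0.682, 0.4,0,0,180,0,0,-0.682]'
python3 - <<'E'
from chute import *
from cell import arm,capture,masks_of
p=capture("wrist");cv2.imwrite("pics/w2.png",p["pixels"][:,:,::-1])
np.save("w2.npy",p,allow_pickle=True)
s=arm.observe();print(s["position"],s["force"])
for sh in(.0,.05):print(fitc([p],.07,[.6017,.1355,-.16,-.001],sh))
E
```

```text
time_s: 4.28
position: [0.5152, 0.3124, 0.1977]
ee_rot: [0.079, 0.997, -0.0, -0.0]
force: [-0.6, -0.1, -3.6]
gripper_width: 0.0612
grasp_force: 66.1
[0.51519367 0.31239865 0.19774519] [-0.73125091 -1.2249077  -2.10651067]
(array([ 0.59894202,  0.13977557, -0.15629534,  0.00519923]), np.float64(0.05199016025411383))
(array([ 0.59935458,  0.13676725, -0.15974408,  0.00122497]), np.float64(0.16876156695100136))
```

View pics/w2.png

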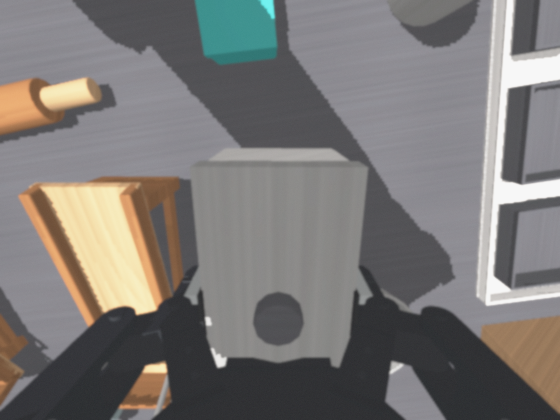

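Wrist view: tin held square, knob (278,318); wide chute's high end at columns 30–145, row 187. I'll use it in a joint fit.

Run:
```python
from chute import *
import chute
p=np.load("w2.npy",allow_pickle=True).item()
P=[np.load(n+".npy",allow_pickle=True).item() for n in("scene","top")]
for P_,sh in(([p],-.03),(P+[p],-.03),(P,0.)):
    x,f=fitc(P_,.07,[.6017,.1365,-.159,0.],sh);print(x.round(4),f.round(3),pts(x,[-.14,0,0]).round(4),pts(x,[-.07,0,0]).round(4))
```

```text
[ 0.5989  0.1397 -0.1597  0.0053] 0.055 [0.4648 0.1613 0.1081] [0.5318 0.1505 0.0912]
[ 6.005e-01  1.356e-01 -1.589e-01 -5.000e-04] 0.238 [0.4663 0.1571 0.1023] [0.5334 0.1464 0.0854]
[ 0.6016  0.1357 -0.156  -0.0014] 0.138 [0.4674 0.1568 0.1014] [0.5345 0.1463 0.0845]
```

```bash
python3 -m jog '[0.4,2,-20,0,0.006,0.035,0, 0.4,6,-55,0,0.013,0.08,0, 0.4,12,-90,0,0.019,0.12,0, 0.4,20,-120,-5,0.026,0.16,0, 0.4,27,-145,-18,0.032,0.2,0, 0.4,31,-160,-35,0.037,0.23,0, 0.4,32,-167,-48,0.0387,0.2413,0, 0.4,32,-168,-53,0.0387,0.2413,0, 0.4,32,-168,-53,0.0387,0.2413,0, 0.4,32,-168,-53,0.0387,0.2413,0, 0.4,32,-168,-53,0.0387,0.2413,0]'
python3 - <<'E'
from chute import *
from cell import arm,capture
p=capture("wrist");s=arm.observe();q=capture("scene")
np.save("w3.npy",p,allow_pickle=True)
print(s["position"],R.from_quat(s["ee_rot"]).as_matrix().round(3).tolist(),s["force"])
a=p["pixels"][:,:,::-1];b=cv2.resize(q["pixels"][150:290,260:410,::-1],(450,420),interpolation=cv2.INTER_CUBIC)
cv2.imwrite("pics/w3.png",cv2.resize(np.hstack([a,b]),None,fx=.79,fy=.79))
E
```

```text
time_s: 5.25
position: [0.5474, 0.1458, 0.1465]
ee_rot: [0.078, 0.99, 0.01, -0.121]
force: [-0.1, -0.1, -2.4]
gripper_width: 0.0612
grasp_force: 66.2
[0.54746202 0.14584605 0.14664856] [[-0.959, 0.157, -0.237], [0.152, 0.988, 0.039], [0.24, 0.001, -0.971]] [ 0.07117365  0.38411883 -2.42515456]
```

View pics/w3.png

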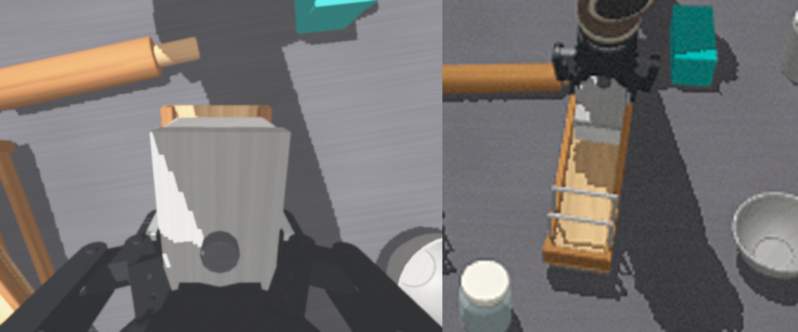

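Wrist: high-end rails at scaled cols 161–271 (row ~112), tin centred at ~220; the lane centre looks ~3 mm to the −y side. Let me quantify.

Run:
```python
from chute import *
p=np.load("w3.npy",allow_pickle=True).item();a=p["pixels"].astype(int)
br=(a[...,0]-a[...,2]>35)
for r in range(132,156,3):
    c=np.flatnonzero(br[r,190:360])+190; print(r,c.min() if len(c) else 0,c.max() if len(c) else 0,len(c))
v=[.601,.1358,-.159,0]
print("model end top outer/inner",proj(p,pts(v,[[-.14,y,.014] for y in(-.045,-.035,.035,.045)])).round(1).tolist(),"deck",proj(p,pts(v,[[-.14,y,0] for y in(-.045,-.035,.035,.045)])).round(1).tolist())
# tin bottom-rear edge and top edges: as commanded grasp
T=R.from_euler("ZY",[-.159,A]).as_matrix();o=np.array([.5474,.1458,.1465])-T[:,2]*.0208
tin=lambda L:o+np.array(L)@T.T
print("tin rear bottom",proj(p,tin([[-.061,-.031,0],[-.061,.031,0]])).round(1).tolist(),"rear top",proj(p,tin([[-.061,-.031,.06],[-.061,.031,.06]])).round(1).tolist())
g=np.abs(a[...,:].sum(2)); 
for r in(150,158,166): print(r,g[r,185:225].tolist(),g[r,335:380].tolist())
```

```text
132 0 0 0
135 205 340 136
138 203 343 141
141 203 343 141
144 203 343 141
147 203 343 141
150 204 342 24
153 204 342 17
model end top outer/inner [[203.0, 130.7], [218.9, 130.7], [330.4, 131.0], [346.3, 131.0]] deck [[208.0, 129.4], [222.9, 129.4], [326.8, 129.7], [341.7, 129.7]]
tin rear bottom [[220.1, 147.8], [333.2, 148.0]] rear top [[188.6, 167.9], [363.5, 168.2]]
150 [455, 452, 455, 452, 448, 448, 447, 447, 450, 453, 451, 450, 449, 450, 448, 452, 450, 448, 452, 471, 497, 508, 514, 514, 510, 509, 512, 517, 522, 525, 523, 504, 468, 414, 390, 422, 484, 548, 584, 576] [412, 369, 337, 326, 322, 323, 323, 316, 298, 278, 267, 265, 265, 267, 263, 260, 263, 260, 259, 263, 261, 266, 260, 265, 263, 264, 265, 263, 260, 262, 264, 265, 262, 264, 267, 262, 261, 268, 265, 262, 266, 265, 267, 266, 265]
158 [449, 453, 453, 452, 452, 448, 453, 453, 456, 452, 450, 451, 454, 453, 457, 456, 455, 452, 455, 477, 493, 507, 518, 538, 550, 553, 548, 552, 546, 539, 531, 525, 522, 523, 528, 529, 528, 528, 533, 533] [539, 542, 543, 539, 537, 537, 535, 533, 520, 501, 462, 409, 348, 304, 272, 260, 265, 258, 262, 258, 261, 263, 260, 261, 259, 261, 257, 262, 261, 262, 262, 263, 261, 259, 261, 263, 260, 261, 258, 260, 264, 261, 264, 266, 262]
166 [461, 459, 459, 465, 480, 498, 492, 463, 427, 409, 405, 401, 403, 404, 399, 405, 404, 404, 408, 406, 410, 409, 409, 411, 404, 398, 404, 405, 403, 408, 406, 404, 406, 404, 399, 399, 399, 399, 396, 395] [394, 394, 388, 391, 387, 388, 388, 388, 386, 386, 388, 390, 388, 389, 389, 392, 390, 394, 398, 399, 401, 400, 402, 399, 400, 398, 399, 396, 392, 382, 369, 346, 316, 287, 266, 262, 263, 261, 263, 259, 263, 257, 266, 261, 264]
```

```bash
python3 -m jog '[0.4,-1,-3,0,0,0,0, 0.4,-3,-3,-8,0,0,0, 0.4,-5,-2.5,-17,0,0,0, 0.4,-7,-2,-26,0,0,0, 0.4,-8.5,-1.7,-33,0,0,0, 0.4,-9.5,-1.5,-37,0,0,0, 0.4,-9.5,-1.5,-37,0,0,0, 0.4,-9.5,-1.5,-37,0,0,0]'
python3 -m jog '[0.4,-0.2,0,-1,0,0,0, 0.4,-0.5,0,-2,0,0,0, 0.4,-0.5,0,-2,0,0,0, 0.4,-0.5,0,-2,0,0,0]'
python3 -m jog '[0.4,-0.2,0,-1,0,0,0, 0.4,-0.5,0,-2,0,0,0, 0.4,-0.5,0,-2,0,0,0, 0.4,-0.5,0,-2,0,0,0]'
python3 - <<'E'
from chute import *
from cell import capture,arm
p=capture("wrist");s=arm.observe();q=capture("scene")
print(s["force"],s["torque"])
a=p["pixels"][:,:,::-1];b=cv2.resize(q["pixels"][150:290,260:410,::-1],(450,420),interpolation=cv2.INTER_CUBIC)
cv2.imwrite("pics/w4.png",cv2.resize(np.hstack([a,b]),None,fx=.79,fy=.79))
E
```

```text
time_s: 6.02
position: [0.5377, 0.1431, 0.108]
ee_rot: [0.079, 0.989, 0.01, -0.122]
force: [0.9, 0.4, -2.8]
gripper_width: 0.0613
grasp_force: 66.4
time_s: 6.35
position: [0.5378, 0.1431, 0.1068]
ee_rot: [0.079, 0.989, 0.01, -0.121]
force: [1.0, 0.5, 2.6]
gripper_width: 0.0613
grasp_force: 66.6
time_s: 6.68
position: [0.5379, 0.1431, 0.1068]
ee_rot: [0.079, 0.99, 0.01, -0.12]
force: [0.4, -0.5, 13.6]
gripper_width: 0.0613
grasp_force: 68.1
[ 0.2619171  -0.80727712 13.73513597] [-0.52411113  0.70953806  0.07468072]
```

View pics/w4.png

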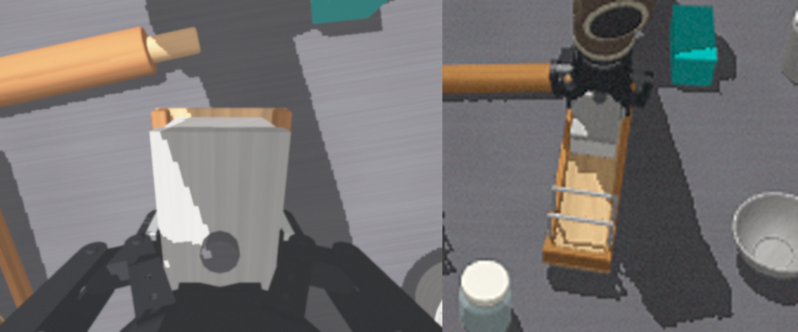

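Tin sits between the rails (rails 152–291, tin centred 220), contact height agrees with the deck. Ease off, release, rise and go behind it.

```bash
python3 -m jog '[0.4,0.5,0,1.8,0,0,0, 0.4,0.5,0,1.8,0,0,0, 0.85,0.5,0,1.8,0,0,0, 1,0.5,0,1.8,0,0,0, 1,0.5,0,1.8,0,0,0, 1,0.5,0,1.8,0,0,0, 1,0.5,0,1.8,0,0,0]'
python3 -m jog '[1,2.4,-0.4,9.7,0,0,0, 1,7.2,-1.1,29,0,0,0, 1,13,-2.1,53,0,0,0, 1,16.7,-2.7,68,0,0,0, 0.5,5,-1,70,0,0,0, 0,-20,3,78,0,0,0, 0,-50,8,85,0,0,0, 0,-70,11.5,90,0,0,0, 0,-74,12,91,0,0,0, 0,-74,12,91,0,0,0, 0,-74,12,91,0,0,0, 0,-74,12,91,0,0,0]'
python3 - <<'E'
from chute import *
from cell import capture,arm
p=capture("wrist");s=arm.observe();q=capture("scene")
print(s["gripper_width"],s["position"],s["force"])
a=p["pixels"][:,:,::-1];b=cv2.resize(q["pixels"][150:290,260:410,::-1],(450,420),interpolation=cv2.INTER_CUBIC)
cv2.imwrite("pics/w5.png",cv2.resize(np.hstack([a,b]),None,fx=.79,fy=.79))
E
```

```text
time_s: 7.37
position: [0.5373, 0.1431, 0.1058]
ee_rot: [0.079, 0.989, 0.01, -0.122]
force: [0.1, 0.2, -0.1]
gripper_width: 0.0853
grasp_force: 0.0
time_s: 8.37
position: [0.4645, 0.155, 0.1968]
ee_rot: [0.079, 0.989, 0.01, -0.121]
force: [-0.2, -0.2, 0.1]
gripper_width: 0.0003
grasp_force: 0.0
5.035724823407461e-05 [0.46438741 0.1549084  0.19659275] [0.37697711 0.16903305 1.15541656]
```

View pics/w5.png

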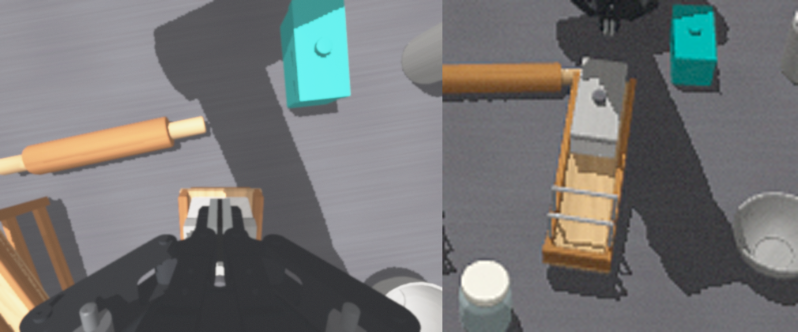

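Tin rests flat in the lane at the high end; closed fingers are behind it. Lower and push.

```bash
python3 -m jog '[0,-4,0.6,-15,0,0,0, 0,-9,1.5,-38,0,0,0, 0,-14.3,2.3,-58.2,0,0,0, 0,-14.3,2.3,-58.2,0,0,0, 0,-7,1,-60,0,0,0, 0,0,0,-61.8,0,0,0, 0,9.7,-1.5,-64.2,0,0,0, 0,19.2,-3.1,-66.7,0,0,0, 0,28.8,-4.6,-69.1,0,0,0, 0,38.4,-6.1,-71.5,0,0,0, 0,48,-7.7,-73.9,0,0,0]'
python3 -m jog '[0,8.6,-1.4,-2.2,0,0,0, 0,17.2,-2.8,-4.4,0,0,0, 0,25.9,-4.1,-6.5,0,0,0, 0,34.5,-5.5,-8.7,0,0,0, 0,43.1,-6.9,-10.9,0,0,0, 0,51.7,-8.3,-13.1,0,0,0, 0,60.4,-9.7,-15.2,0,0,0, 0,69,-11.1,-17.4,0,0,0, 0,77.6,-12.4,-19.6,0,0,0, 0,86.2,-13.8,-21.8,0,0,0, 0,86.2,-13.8,-21.8,0,0,0]'
```

```text
time_s: 9.38
position: [0.5128, 0.1471, 0.123]
ee_rot: [0.079, 0.989, 0.01, -0.121]
force: [-1.0, 0.9, 1.2]
gripper_width: -0.0
grasp_force: 0.5
time_s: 10.3
position: [0.5991, 0.1332, 0.1005]
ee_rot: [0.079, 0.989, 0.01, -0.121]
force: [-0.8, -0.3, -0.8]
gripper_width: -0.0
grasp_force: 0.0
```

```bash
python3 -m jog '[0,2.9,-0.5,-0.7,0,0,0, 0,5.7,-0.9,-1.5,0,0,0, 0,8.6,-1.4,-2.2,0,0,0, 0,11.5,-1.8,-2.9,0,0,0, 0,14.4,-2.3,-3.6,0,0,0, 0,14.4,-2.3,-3.6,0,0,0]'
python3 -m jog '[0,1.4,-0.2,-0.4,0,0,0, 0,2.9,-0.5,-0.7,0,0,0, 0,2.9,-0.5,-0.7,0,0,0]'
```

```text
time_s: 10.8
position: [0.6125, 0.1312, 0.0976]
ee_rot: [0.079, 0.989, 0.01, -0.121]
force: [-0.2, 0.5, -0.4]
gripper_width: 0.0
grasp_force: 0.0
time_s: 11.05
position: [0.6151, 0.1307, 0.0971]
ee_rot: [0.079, 0.989, 0.01, -0.121]
force: [-0.3, -0.6, 0.4]
gripper_width: 0.0004
grasp_force: 0.0
```

```bash
python3 -m jog '[0,1.4,-0.2,-0.4,0,0,0, 0,2.9,-0.5,-0.7,0,0,0, 0,2.9,-0.5,-0.7,0,0,0]'
python3 -m jog '[0,1.4,-0.2,-0.4,0,0,0, 0,1.4,-0.2,-0.4,0,0,0]'
python3 -m jog '[0,1.4,-0.2,-0.4,0,0,0, 0,1.4,-0.2,-0.4,0,0,0]'
python3 - <<'E'
from chute import *
from cell import capture,arm
p=capture("wrist");s=arm.observe();q=capture("scene")
print(s["force"])
a=p["pixels"][:,:,::-1];b=cv2.resize(q["pixels"][150:290,260:410,::-1],(450,420),interpolation=cv2.INTER_CUBIC)
cv2.imwrite("pics/w6.png",cv2.resize(np.hstack([a,b]),None,fx=.79,fy=.79))
E
```

```text
time_s: 11.3
position: [0.6181, 0.1302, 0.0963]
ee_rot: [0.079, 0.989, 0.01, -0.121]
force: [-0.6, 0.2, 0.8]
gripper_width: -0.0
grasp_force: 0.0
time_s: 11.47
position: [0.619, 0.1301, 0.0961]
ee_rot: [0.079, 0.989, 0.01, -0.122]
force: [-0.7, 0.6, 0.8]
gripper_width: 0.0001
grasp_force: 0.9
time_s: 11.63
position: [0.619, 0.1301, 0.0961]
ee_rot: [0.079, 0.989, 0.01, -0.123]
force: [-6.1, 0.8, 3.9]
gripper_width: 0.0001
grasp_force: 4.0
[-7.5410347   0.07361154  5.14287396]
```

View pics/w6.png

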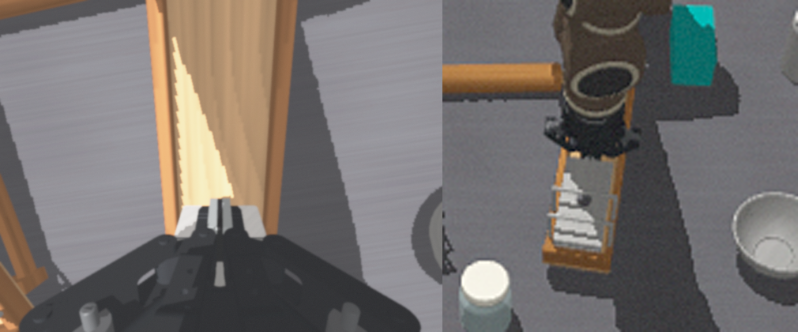

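Tin's back end is under the fingers with force jumping to ~9 N at the stop: home (arm stalled at s≈0.0116, as predicted from the stop). Retreat and plan the move to the narrow tin.

```bash
python3 -m jog '[0,-7,1,2,0,0,0, 0,-16,2.6,4,0,0,0, 0,-18,2.6,20,0,0,0, 0,-20,2.6,50,0,0,0, 0,-20,0,90,0,0,0, 0.5,-20,-10,125,0,0,0, 1,-20,-30,145,0,0,0, 1,-20,-60,150,0,0,0, 1,-20,-60,150,0,0,0, 1,-20,-60,150,0,0,0]'
python3 - <<'E'
from chute import *
from cell import arm
s=arm.observe();Rn=R.from_quat(s["ee_rot"])
th=1.156;y=np.array([np.cos(th),np.sin(th),0]);z=np.array([0,0,-1.]);x=np.cross(y,z)
Rt=R.from_matrix(np.c_[x,y,z]);rv=(Rt*Rn.inv()).as_rotvec()
print(s["position"],rv,np.array([.473,-.317,.2])-s["position"],s["qpos"])
E
```

```text
time_s: 12.57
position: [0.6008, 0.0689, 0.2464]
ee_rot: [0.08, 0.989, 0.01, -0.12]
force: [-0.5, 0.3, 0.5]
gripper_width: 0.0607
grasp_force: 0.0
[0.60080609 0.06889033 0.24640271] [-0.06944166 -0.23278288 -0.25157265] [-0.12780609 -0.38589033 -0.04640271] [0.0852943  0.49923265 0.47185932 1.77851514 0.05910941 0.24029525]
```

```bash
python3 -m jog '[1,-8,-20,0,-0.006,-0.02,-0.023, 1,-20,-57,0,-0.013,-0.043,-0.046, 1,-33,-95,0,-0.019,-0.064,-0.069, 1,-45,-133,0,-0.026,-0.086,-0.093, 1,-58,-171,-3,-0.032,-0.107,-0.116, 1,-70,-209,-8,-0.039,-0.13,-0.14, 1,-83,-247,-15,-0.045,-0.15,-0.163, 1,-95,-285,-23,-0.052,-0.172,-0.186, 1,-107,-322,-32,-0.058,-0.194,-0.209, 1,-119,-355,-40,-0.064,-0.215,-0.233, 1,-126,-378,-45,-0.069,-0.233,-0.252, 1,-128,-386,-46,-0.069,-0.233,-0.252]'
python3 -m jog '[1,0,0,0,0,0,0, 1,0,0,0,0,0,0, 1,0,0,0,0,0,0]'
python3 - <<'E'
from chute import *
from cell import arm,capture,masks_of
s=arm.observe();print(s["position"],R.from_quat(s["ee_rot"]).as_matrix().round(3).tolist())
p=capture("wrist");e=proj(p,[[.473,-.317,.03]])[0]
M=masks_of(p,"narrow_tin");print(e,[(m["confidence"],m["uv"],m["region"].sum()) for m in M])
m=min(M,key=lambda m:np.hypot(*(np.array(m["uv"])-e)))
print("colour",p["pixels"][m["region"]].mean(0));print("tin",fit([(p,m["region"].astype(float))],.044,[.473,-.317,-.415,0.]))
t=capture("top");c=capture("scene");np.save("top2.npy",t,allow_pickle=True);np.save("scene2.npy",c,allow_pickle=True)
x,f=fitc([c,t],.052,[.5785,-.13,.15,0],0.);print("narrow chute",x.round(4),f)
M=masks_of(t,"wide_tin");v=[.6017,.1340,-.159,0]
for k in M: print("wide",k["uv"],k["confidence"])
print("expected home top px",proj(t,pts(v,[[.08,0,.03],[.08,0,.07]])))
cv2.imwrite("pics/t7.png",np.hstack([cv2.resize(im,(400,520),interpolation=cv2.INTER_CUBIC) for im in(t["pixels"][140:260,185:277,::-1],c["pixels"][150:290,270:378,::-1])]))
E
```

```text
time_s: 13.57
position: [0.4706, -0.3176, 0.198]
ee_rot: [0.207, 0.978, -0.0, -0.002]
force: [0.2, 0.2, -0.5]
gripper_width: 0.0852
grasp_force: 0.0
time_s: 13.82
position: [0.4734, -0.3147, 0.1996]
ee_rot: [0.204, 0.979, 0.0, -0.001]
force: [-0.0, -0.5, -0.4]
gripper_width: 0.0854
grasp_force: 0.0
[ 0.47344972 -0.31473885  0.19962543] [[-0.917, 0.4, -0.002], [0.4, 0.917, 0.001], [0.002, 0.0, -1.0]]
[275.18474026 189.41958993] [(0.92, [259.7, 31.7], np.int64(3320)), (0.74, [279.3, 190.1], np.int64(5358))]
colour [213.00149309 212.0212766  210.96733856]
tin (array([ 4.75388005e-01, -3.14901638e-01, -4.00481775e-01, -2.29939742e-04]), np.float64(0.020057235286798557))
narrow chute [ 0.6556 -0.1117  0.2734 -0.1019] 1.6971800940942696
wide [163.6, 307.5] 0.9
wide [226.9, 174.1] 0.89
expected home top px [[228.92379522 172.25870008]
 [228.02916179 166.25619509]]
```

```bash
python3 -m jog '[1,2,0,-36,0,0,0.011, 1,2,0,-72,0,0,0.011, 1,2,0,-108,0,0,0.011, 1,2,0,-138,0,0,0.011, 1,2,0,-163,0,0,0.011, 1,2,0,-180,0,0,0.011, 1,2,0,-180,0,0,0.011, 1,2,0,-180,0,0,0.011, 0.2,2,0,-180,0,0,0.011, 0.2,2,0,-180,0,0,0.011, 0.2,2,0,-180,0,0,0.011, 0.2,2,0,-180,0,0,0.011]'
python3 -m jog '[0.2,0,0,0,0,0,0, 0.2,0,0,0,0,0,0, 0.2,0,0,0,0,0,0, 0.2,0,0,0,0,0,0]'
```

```text
time_s: 15.07
position: [0.4757, -0.3166, 0.0213]
ee_rot: [0.2, 0.98, -0.0, 0.0]
force: [2.0, -1.0, 0.9]
gripper_width: 0.0431
grasp_force: 62.1
time_s: 15.4
position: [0.4758, -0.3166, 0.0213]
ee_rot: [0.2, 0.98, -0.0, 0.0]
force: [-0.4, 1.4, 6.5]
gripper_width: 0.0433
grasp_force: 62.9
```

```bash
python3 -m jog '[0.2,0,0,15,0,0,0, 0.2,0,0,45,0,0,0, 0.2,0,0,80,0,0,0.1, 0.2,0,0,115,0,0,0.2, 0.2,0,0,150,0,0,0.3, 0.2,0,0,175,0,0,0.4, 0.2,0,0,180,0,0,0.5, 0.2,0,0,180,0,0,0.553, 0.2,0,0,180,0,0,0.553, 0.2,0,0,180,0,0,0.553, 0.2,0,0,180,0,0,0.553]'
python3 - <<'E'
from chute import *
from cell import arm,capture
p=capture("wrist");s=arm.observe();print(s["position"],s["ee_rot"],s["force"])
P=[np.load(n+".npy",allow_pickle=True).item() for n in("scene","top")]
for P_,sh in(([p],-.03),(P+[p],-.03),(P,0.)):
    x,f=fitc(P_,.052,[.5785,-.13,.149,0.],sh);print(x.round(4),round(f,3),pts(x,[-.14,0,0]).round(4),pts(x,[-.07,0,0]).round(4))
E
```

```text
time_s: 16.32
position: [0.4741, -0.3158, 0.1986]
ee_rot: [-0.075, 0.997, 0.0, -0.002]
force: [-0.6, -0.6, -4.7]
gripper_width: 0.0435
grasp_force: 62.5
[ 0.4741848  -0.31584377  0.19862172] [-7.47641938e-02  9.97199666e-01  2.21751576e-04 -1.75874906e-03] [-0.73780404 -0.28944671 -4.74268114]
[ 0.5882 -0.0919  0.1617 -0.0454] 0.501 [ 0.4541 -0.1138  0.0574] [ 0.5212 -0.1028  0.0405]
[ 0.5783 -0.1295  0.154  -0.0012] 0.811 [ 0.4441 -0.1503  0.1016] [ 0.5112 -0.1399  0.0847]
[ 5.779e-01 -1.299e-01  1.516e-01 -5.000e-04] 0.156 [ 0.4436 -0.1504  0.1024] [ 0.5108 -0.1401  0.0855]
```

```bash
python3 -m jog '[0.2,3,20,0,-0.006,0.035,0, 0.2,12,55,0,-0.012,0.08,0, 0.2,22,92,0,-0.018,0.12,0, 0.2,33,125,-5,-0.024,0.16,0, 0.2,43,152,-18,-0.03,0.2,0, 0.2,49,170,-35,-0.035,0.23,0, 0.2,52,177,-48,-0.0367,0.2415,0, 0.2,52,178,-53,-0.0367,0.2415,0, 0.2,52,178,-53,-0.0367,0.2415,0, 0.2,52,178,-53,-0.0367,0.2415,0, 0.2,52,178,-53,-0.0367,0.2415,0, 0.2,52,178,-53,-0.0367,0.2415,0]'
python3 - <<'E'
from chute import *
from cell import arm,capture
p=capture("wrist");s=arm.observe();np.save("w8.npy",p,allow_pickle=True)
M=R.from_quat(s["ee_rot"]).as_matrix();print(s["position"],M.round(3).tolist(),"yaw",np.arctan2(-M[1,0],-M[0,0]))
v=[.5785,-.13,.151,0];Rm,m=frame(v);print("tcp in chute frame",((s["position"]-m)@Rm).round(4))
a=p["pixels"].astype(int);br=(a[...,0]-a[...,2]>35);e=proj(p,pts(v,[[-.14,y,.014] for y in(-.036,-.026,.026,.036)]));print("model rail tops",e.round(1).tolist())
u0,u1=int(e[0,0])-20,int(e[3,0])+20
for r in range(int(e[0,1])-6,int(e[0,1])+30,3):
    c=np.flatnonzero(br[r,u0:u1])+u0; print(r,(c.min(),c.max(),len(c)) if len(c) else 0)
T=Rm;o=s["position"]-M[:,2]*0 -T[:,2]*.0213
tin=lambda L:o+np.array(L)@T.T
e=proj(p,tin([[-.06,-.022,.06],[-.06,.022,.06]]));print("tin rear top",e.round(1).tolist())
g=a.sum(2)
for r in(int(e[0,1])+6,int(e[0,1])+20): print(r,int(e[0,0])-12,g[r,int(e[0,0])-12:int(e[0,0])+12].tolist(),int(e[1,0])-12,g[r,int(e[1,0])-12:int(e[1,0])+12].tolist())
cv2.imwrite("pics/w8.png",a[...,::-1].astype(np.uint8))
E
```

```text
time_s: 17.37
position: [0.5266, -0.1394, 0.148]
ee_rot: [-0.074, 0.99, -0.01, -0.121]
force: [0.3, -0.4, -4.4]
gripper_width: 0.0432
grasp_force: 62.5
[ 0.52666929 -0.13926028  0.14785346] [[-0.96, -0.149, -0.239], [-0.144, 0.989, -0.037], [0.242, -0.001, -0.97]] yaw 0.14882513921197235
tcp in chute frame [-0.0701 -0.0014  0.0638]
model rail tops [[222.2, 128.2], [238.0, 128.2], [320.1, 128.1], [335.9, 128.0]]
122 (np.int64(333), np.int64(354), 22)
125 (np.int64(334), np.int64(354), 21)
128 0
131 (np.int64(225), np.int64(334), 110)
134 (np.int64(223), np.int64(335), 113)
137 (np.int64(223), np.int64(335), 113)
140 (np.int64(224), np.int64(334), 111)
143 (np.int64(224), np.int64(334), 111)
146 (np.int64(224), np.int64(334), 111)
149 (np.int64(224), np.int64(334), 40)
152 (np.int64(224), np.int64(334), 30)
155 (np.int64(224), np.int64(334), 25)
tin rear top [[214.5, 169.9], [337.5, 169.8]]
175 202 [404, 403, 407, 406, 406, 406, 406, 404, 402, 402, 402, 403, 437, 507, 590, 633, 644, 644, 641, 641, 640, 642, 643, 641] 325 [648, 649, 645, 645, 645, 643, 646, 643, 646, 644, 642, 639, 642, 637, 620, 579, 494, 428, 393, 385, 383, 388, 387, 387]
189 202 [399, 403, 397, 398, 394, 398, 400, 398, 394, 398, 398, 400, 401, 436, 518, 597, 637, 646, 642, 643, 640, 643, 641, 640] 325 [648, 648, 646, 645, 644, 645, 646, 643, 644, 641, 642, 638, 636, 625, 577, 499, 427, 399, 393, 393, 387, 390, 389, 389]
```

```bash
python3 -m jog '[0.2,-2,0.3,-8,0,0,0, 0.2,-4,0,-17,0,0,0, 0.2,-6.5,-0.4,-26,0,0,0, 0.2,-8.3,-0.7,-33,0,0,0, 0.2,-9.5,-0.9,-38,0,0,0, 0.2,-9.5,-0.9,-38.3,0,0,0, 0.2,-9.5,-0.9,-38.3,0,0,0]'
python3 -m jog '[0.2,-0.2,0,-1,0,0,0, 0.2,-0.5,0,-2,0,0,0, 0.2,-0.5,0,-2,0,0,0, 0.2,-0.5,0,-2,0,0,0]'
python3 -m jog '[0.2,-0.2,0,-1,0,0,0, 0.2,-0.5,0,-2,0,0,0, 0.2,-0.5,0,-2,0,0,0, 0.2,-0.5,0,-2,0,0,0]'
```

```text
time_s: 18.0
position: [0.5169, -0.1389, 0.1079]
ee_rot: [-0.075, 0.99, -0.009, -0.123]
force: [-0.2, -1.3, -4.7]
gripper_width: 0.0438
grasp_force: 62.7
time_s: 18.33
position: [0.517, -0.139, 0.1066]
ee_rot: [-0.075, 0.99, -0.01, -0.122]
force: [0.4, -0.4, -1.5]
gripper_width: 0.043
grasp_force: 62.9
time_s: 18.67
position: [0.517, -0.139, 0.1066]
ee_rot: [-0.075, 0.99, -0.01, -0.121]
force: [-0.0, 0.9, 11.1]
gripper_width: 0.0434
grasp_force: 64.4
```

```bash
python3 -m jog '[0.2,0.5,0,1.8,0,0,0, 0.2,0.5,0,1.8,0,0,0, 0.85,0.5,0,1.8,0,0,0, 1,0.5,0,1.8,0,0,0, 1,0.5,0,1.8,0,0,0, 1,0.5,0,1.8,0,0,0, 1,0.5,0,1.8,0,0,0]'
python3 -m jog '[1,2.4,0.4,9.7,0,0,0, 1,7.2,1.1,29,0,0,0, 1,13,2.1,53,0,0,0, 1,16.7,2.5,68,0,0,0, 0.5,5,1,70,0,0,0, 0,-20,-3,78,0,0,0, 0,-50,-8,85,0,0,0, 0,-70,-11,90,0,0,0, 0,-74,-11.4,91,0,0,0, 0,-74,-11.4,91,0,0,0, 0,-74,-11.4,91,0,0,0, 0,-74,-11.4,91,0,0,0]'
python3 - <<'E'
from chute import *
from cell import arm,capture,masks_of
c=capture("scene");s=arm.observe();v=[.579,-.13,.151,0];Rm,m=frame(v)
print("tcp in chute frame",((s["position"]-m)@Rm).round(4),s["gripper_width"],s["force"])
M=masks_of(c,"narrow_tin")
T=pts(v,bx(-.131,-.011,-.022,.022,0,.06));e=T.mean(0);u=proj(c,e)[0];print(u,[(k["uv"],k["confidence"]) for k in M])
k=min(M,key=lambda k:np.hypot(*(np.array(k["uv"])-u)))
def cost(q,show=0):
    im=np.zeros((420,560),np.uint8);vv=[.579+0,-.13,.151,0];L=np.array(bx(q[0]-.06,q[0]+.06,q[1]-.022,q[1]+.022,q[2],q[2]+.06))
    cv2.fillConvexPoly(im,np.round(cv2.convexHull(proj(c,pts(vv,L)).astype(np.float32))*16).astype(np.int32),1,shift=4);return np.abs(im.astype(float)-k["region"]).sum()/k["region"].sum()
r=minimize(cost,[-.071,0,0],method="Nelder-Mead",options=dict(initial_simplex=[[-.071,0,0],[-.06,0,0],[-.071,.008,0],[-.071,0,.01]]));print("tin in chute frame",r.x.round(4),round(r.fun,3))
E
```

```text
time_s: 19.25
position: [0.5166, -0.139, 0.106]
ee_rot: [-0.075, 0.99, -0.01, -0.123]
force: [-0.6, 1.5, -0.1]
gripper_width: 0.0853
grasp_force: 0.0
time_s: 20.25
position: [0.4437, -0.1504, 0.1969]
ee_rot: [-0.075, 0.99, -0.01, -0.122]
force: [0.4, -0.1, -0.6]
gripper_width: 0.0001
grasp_force: 0.0
tcp in chute frame [-0.1637  0.0003  0.0907] -0.00012054752859304151 [-0.16277754 -0.01799368 -0.13176106]
[241.03040156 189.52972737] [([215.0, 160.2], 0.96), ([239.7, 191.9], 0.67), ([160.1, 242.1], 0.58)]
tin in chute frame [-0.0706  0.0002  0.0003] 0.043
```

Tin fit says flat on deck, centred. Push the same way.

```bash
python3 -m jog '[0,-4,-0.6,-15,0,0,0, 0,-9,-1.4,-38,0,0,0, 0,-14.3,-2.2,-58.2,0,0,0, 0,-14.3,-2.2,-58.2,0,0,0, 0,-7,-1.1,-60,0,0,0, 0,0,0,-61.8,0,0,0, 0,9.7,1.4,-64.2,0,0,0, 0,19.2,2.9,-66.7,0,0,0, 0,28.8,4.4,-69.1,0,0,0, 0,38.4,5.8,-71.5,0,0,0, 0,48,7.3,-73.9,0,0,0]'
python3 -m jog '[0,8.6,1.3,-2.2,0,0,0, 0,17.3,2.6,-4.4,0,0,0, 0,25.9,3.9,-6.5,0,0,0, 0,34.5,5.3,-8.7,0,0,0, 0,43.2,6.6,-10.9,0,0,0, 0,51.8,7.9,-13.1,0,0,0, 0,60.4,9.2,-15.2,0,0,0, 0,69.1,10.5,-17.4,0,0,0, 0,77.7,11.8,-19.6,0,0,0, 0,86.3,13.1,-21.8,0,0,0, 0,86.3,13.1,-21.8,0,0,0]'
python3 -m jog '[0,2.9,0.4,-0.7,0,0,0, 0,5.8,0.9,-1.5,0,0,0, 0,8.6,1.3,-2.2,0,0,0, 0,11.5,1.8,-2.9,0,0,0, 0,14.4,2.2,-3.6,0,0,0, 0,14.4,2.2,-3.6,0,0,0]'
python3 -m jog '[0,1.4,0.2,-0.4,0,0,0, 0,2.4,0.4,-0.6,0,0,0, 0,2.4,0.4,-0.6,0,0,0]'
```

```text
time_s: 21.27
position: [0.492, -0.1429, 0.1231]
ee_rot: [-0.075, 0.99, -0.01, -0.122]
force: [-1.9, -0.2, 1.1]
gripper_width: -0.0001
grasp_force: 0.8
time_s: 22.18
position: [0.5786, -0.1297, 0.1004]
ee_rot: [-0.075, 0.99, -0.009, -0.122]
force: [-0.1, 0.6, 0.2]
gripper_width: 0.0002
grasp_force: 0.0
time_s: 22.68
position: [0.5918, -0.1277, 0.0976]
ee_rot: [-0.075, 0.99, -0.009, -0.122]
force: [0.5, 0.1, 0.4]
gripper_width: -0.0002
grasp_force: 0.0
time_s: 22.93
position: [0.5939, -0.1274, 0.0972]
ee_rot: [-0.075, 0.99, -0.01, -0.122]
force: [-0.5, 1.0, -0.9]
gripper_width: 0.0001
grasp_force: 0.1
```

```bash
python3 -m jog '[0,1.4,0.2,-0.4,0,0,0, 0,1.9,0.3,-0.5,0,0,0, 0,1.9,0.3,-0.5,0,0,0]'
python3 -m jog '[0,1.4,0.2,-0.4,0,0,0, 0,1.4,0.2,-0.4,0,0,0]'
python3 -m jog '[0,1.4,0.2,-0.4,0,0,0, 0,1.4,0.2,-0.4,0,0,0]'
```

```text
time_s: 23.18
position: [0.5957, -0.1271, 0.0967]
ee_rot: [-0.075, 0.99, -0.01, -0.122]
force: [-1.7, -0.2, 0.4]
gripper_width: 0.0
grasp_force: 0.4
time_s: 23.35
position: [0.5958, -0.1271, 0.0967]
ee_rot: [-0.075, 0.989, -0.01, -0.124]
force: [-5.9, -0.2, 4.6]
gripper_width: -0.0003
grasp_force: 3.3
time_s: 23.52
position: [0.5958, -0.1271, 0.0968]
ee_rot: [-0.075, 0.989, -0.01, -0.125]
force: [-11.7, -0.7, 7.5]
gripper_width: -0.0001
grasp_force: 6.2
```

```bash
python3 -m jog '[0,-7,-1,2,0,0,0, 0,-18,-2.6,4,0,0,0, 0,-20,-2.6,20,0,0,0, 0,-22,-2.6,50,0,0,0, 0,-40,0,85,0,0,0, 0,-70,5,110,0,0,0, 0,-105,15,130,0,0,0, 0,-140,30,145,0,0,0, 0,-178,45,150,0,0,0, 0,-215,60,150,0,0,0, 0,-250,70,150,0,0,0, 0,-250,70,150,0,0,0]'
python3 - <<'E'
from chute import *
from cell import arm,capture,masks_of
t=capture("top");c=capture("scene")
for q,w,v in(("wide_tin",.062,[.6015,.1335,-.159,0]),("narrow_tin",.044,[.579,-.13,.151,0])):
  for n,p in(("top",t),("scene",c)):
    u=proj(p,pts(v,[[.08,0,.03]]))[0];M=masks_of(p,q);k=min(M,key=lambda k:np.hypot(*(np.array(k["uv"])-u)))
    def cost(z):
        im=np.zeros((420,560),np.uint8);L=np.array(bx(z[0]-.06,z[0]+.06,z[1]-w/2,z[1]+w/2,0,.06))
        cv2.fillConvexPoly(im,np.round(cv2.convexHull(proj(p,pts(v,L)).astype(np.float32))*16).astype(np.int32),1,shift=4);return np.abs(im.astype(float)-k["region"]).sum()/k["region"].sum()
    r=minimize(cost,[.08,0],method="Nelder-Mead",options=dict(initial_simplex=[[.08,0],[.07,0],[.08,.008]]));print(q,n,k["uv"],u.round(1),"tin s,lat (home .080)",r.x.round(4),round(r.fun,3))
cv2.imwrite("pics/end.png",np.hstack([cv2.resize(im,(400,560),interpolation=cv2.INTER_CUBIC) for im in(t["pixels"][135:265,190:350,::-1],c["pixels"][165:275,220:350,::-1])]))
E
```

```text
time_s: 24.52
position: [0.3431, -0.0553, 0.2471]
ee_rot: [-0.075, 0.99, -0.009, -0.122]
force: [0.5, -0.2, 0.7]
gripper_width: 0.0002
grasp_force: 0.0
wide_tin top [227.3, 174.5] [229.1 172.3] tin s,lat (home .080) [0.0844 0.0012] 0.195
wide_tin scene [318.7, 235.7] [319.3 237.4] tin s,lat (home .080) [ 0.0685 -0.0022] 0.284
narrow_tin top [315.7, 179.3] [316.3 180.3] tin s,lat (home .080) [0.0804 0.0013] 0.105
narrow_tin scene [245.6, 229.7] [245.  230.5] tin s,lat (home .080) [ 0.0674 -0.0008] 0.338
```

View pics/end.png

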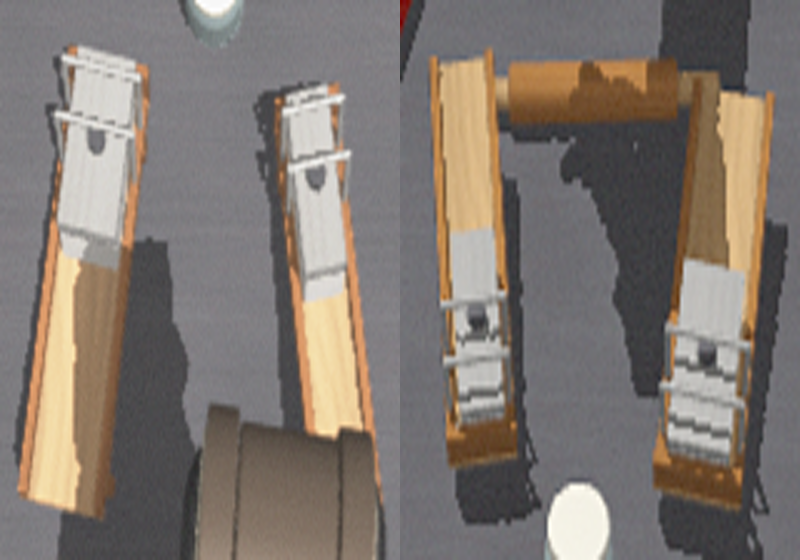

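Both tins sit under the hoops against their stops: the wide tin spans rows 50–265 and the narrow tin rows 90–300 in the left panel. The knobs are up and nothing else has moved, so I'm handing in.

```bash
python3 -c "
from cell import arm
print(arm.job_done())"
```

```text
the job is handed in; nothing more can be done
None
```

I put both tins away: the wide tin is in the wide chute and the narrow tin in the narrow chute, each lid up and pushed home against its back stop; the job was handed in at about 25 s, with no verdict returned.

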